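# Lock the lamp head into the desk lamp's bayonet socket

### The arm

A 6-joint arm with a two-finger parallel gripper is mounted at the origin on the work surface. World frame = base frame: x ahead of the robot, y to its left, z up, the work surface at z = 0. Lengths are in mm, angles in degrees, forces in N, time in s.
With the tool pointing down it reaches from about 325 to 925 mm from the base axis. Payload 3.1 kg.
Tool frame: the origin (TCP) lies at the very end of the fingers, on their centre line; the grasp point (between the pads) lies grasp_offset behind it (grasp_offset is the distance from the TCP to the grasp point, in mm); z points along the fingers, y is the line along which they close (so a half turn about z gives the same grasp; the last joint's range is limited). The gripper opens to 85 mm and grips with 20 to 120 N. Pads are 22 mm wide; open, the fingers measure 114 mm over their backs; the gripper's body (76 mm by 85 mm) begins 54 mm behind the grasp point. The pads swing forward as they close: fully open they stand 13 mm farther back than shut.
Start: joints at [69.947, 12.427, 92.441, -0, 75.132, -6.429], TCP at [147.208, 607.428, 231.3] pointing down, gripper open.
Joint ranges: [-157.48, 157.48], [-44.54, 120.13], [17.64, 146.25], [-64.5, 244.5], [7.68, 150.69], [-147.95, 147.95]. Speed limits (degrees/s): [159.86, 159.86, 180, 180, 180, 180].

### API

Orientations are given as [roll, pitch, yaw] about the fixed x, y, z axes, in that order (R = Rz(yaw) Ry(pitch) Rx(roll)).
In Python, from station import * gives the robot as it stands. Calls block until the motion is done:
- goto(position, orientation): joint-space move of the TCP to a pose.
- move_l(position, attitude=None, speed=150): straight line of the TCP; attitude=None keeps the orientation; speed is the mean speed in mm/s.
- move_j(angles): joint-space move.
- grip(opening, squeeze=None): finger opening in mm; squeeze is the grip in N (None keeps the last); returns when the fingers have stopped.
- wait(seconds).
- solve_ik(position, orientation): joint angles nearest the present ones, or None.
- get_obs(): the state.
- get_image(name): name is "side" or "top"; returns the picture (400x640x3 uint8, red, green, blue); there is no depth.
- get_calibration(name): a dict with "fx", "fy", "cx", "cy" (pixels), "D" ([k1, k2, p1, p2, k3] as OpenCV has them; the pictures are not rectified), "R" (3x3) and "t" (3): a world point X has camera coordinates R X + t. Camera axes: x right, y down, z forward; pixel columns grow to the right and rows downward; lengths in mm; the calibration is good to about 2 mm. A picture is of the moment at which its call begins. get_calibration takes no time and is no camera call.
A pose or a line that the arm cannot do raises Unreachable and nothing moves.
- sign_off(): hands the job in; it is judged then, once.
Trained networks look in the newest picture that a camera, given by its name, has taken for a name from the list of things; names that differ only in an ending like _2 or _b are one class to them, and where a whole thing is asked for, a point or a joint stands for the part that bears it (a point fixed in the world has none). Each returns a list of dicts, best first, with "score" (0 to 1); they miss things now and then, are a little off and sometimes report something else, mostly with a low value. They report only what shows in the picture. A call takes as long as a camera call.
- spot_in(name, camera): "extent" ([centre column, centre row, width, height] in pixels, round what is visible of it).
- regions_of(name, camera): "region" (400x640 bool, what is visible of it) and "extent" ([centre column, centre row, width, height] in pixels, round what is visible of it).
The state is a dict: "t": time; "joint_pos": joint angles; "qvel": joint speeds; "effort": joint torques, N m; "tcp_pos": TCP position; "ee_rot": TCP orientation; "wrist_force": force on the tool from outside, world axes, zero at the start; "moment": the same for the moment, N m; "grip_width": finger opening in mm; "grip_force": force on a finger pad.
Only numpy, scipy, OpenCV 4.12 (cv2) and the standard library are available. Lean on these libraries where they do the work, as an engineer would, in place of code of your own. Each camera call takes 0.05 s, during which the arm holds its last target. There are 200 camera calls.

### The job

Put the coral desk lamp back together: take its loose head by the cork handle, lift the neck up into the socket under the lamp's arm, feel for the slots, then twist the head counter-clockwise (seen from above) until it stops and let it settle so that all three lugs are locked in their pockets. Let go so that the head hangs straight and still by itself, and leave the other things on the desk where they are.

Things in the scene. Friction and masses are not known exactly. Their poses are not given: they have to be found in the camera images.
- head: The loose lamp head: coral conical shade standing on its rim (100 mm across, 78 mm high), aluminium neck on top, straight flat cork handle sticking out sideways. 200 mm long, 0.13 to 0.2 kg, centre of mass within 12 mm of the neck's axis. Origin: centre of the rim, under the neck. Axes: z up along the neck, -x outward along the handle.
- head_handle (a point): Middle of the handle's free part, where to pinch it from above: 118 mm out from the neck's axis, 45 mm above the rim. The handle is 16 mm thick (across, y), 26 mm tall (z), ends 150 mm from the axis. The head's weight pulls off-centre on this grip, so grip firmly (60 N does no harm; over about 5 N of push at the neck tips it in the grip). Axes as the head's.
- head_lugs (a point): On the neck's axis, level with the underside of the three brass lugs (round pins 12 mm thick pointing outward), 95 mm above the rim. Lugs 120 degrees apart, one right above the handle (-x); reaching 35 mm from the axis. Axes as the head's.
- neck_top (a point): Centre of the neck's top, 115 mm above the rim. The neck is 48 mm across, its last 8 mm tapered to 38 mm as a lead-in. Axes as the head's.
- lamp_mouth (a point): Centre of the downward mouth of the lamp's bayonet socket, 270 mm above the desk; fixed. Axes: z up, +x along the arm to the post. Bore 55 mm across, three slots 120 degrees apart, 18 mm wide (0.1 rad play either way), rim flat between them. Unturned lugs stop on the rim with head_lugs 12 mm below the mouth; in the slots head_lugs can rise to about 14 mm above it, where the neck meets the top.
- socket_top (a point): Top of the dark steel socket (90 mm across, 46 mm high). How the socket is turned in the lamp varies and cannot be seen: lugs enter when the head's yaw is 0.04 to 0.74 rad less than lamp_mouth's (handle away from the post, then that much clockwise seen from above). Feel for it: lift the lugs at a few N against the rim at one yaw after another. Axes as lamp_mouth.
- lamp_arm (a point): Middle of the coral lamp's arm, 54 mm above the mouth; the post and 150 mm base disc stand 150 mm from the socket's axis, fixed. Nothing of the lamp is on the other side. After the lugs entered: keep head_lugs over 8 mm above the mouth and turn counter-clockwise seen from above, about 0.87 rad, to a solid stop; lowered there into pockets (0.09 rad play back from the stop) the head hangs by itself, head_lugs 4 mm above the mouth.
- mug: Bystander, to be left alone: white mug, 82 mm across, 90 mm tall; origin at the centre of its underside.
- notebook: Bystander, to be left alone: blue notebook, 150 x 210 x 14 mm; origin at the centre of its underside.
- pen_cup: Bystander, to be left alone: wooden pen cup, 76 mm across, 100 mm tall, with pens up to 150 mm; origin at the centre of its underside.
- diffuser: Bystander, to be left alone: amber reed-diffuser bottle, 68 mm across, 90 mm tall, with thin dark reeds up to 200 mm; origin at the centre of its underside.
- plant_pot: Bystander, to be left alone: small potted plant, 90 mm across, 130 mm tall; origin at the centre of its underside.
- phone: Bystander, to be left alone: black phone lying flat, 150 x 73 x 9 mm; origin at the centre of its underside.
- stapler: Bystander, to be left alone: stapler, 140 x 36 x 46 mm; origin at the centre of its underside.

How it is judged (in metres and radians):
On the way:
1. the lugs are up inside the socket, past the ridge (z of head_lugs in the frame of lamp_mouth above 0.008 m and horizontal distance between head_lugs and lamp_mouth below 0.006 m), for 0.1 s.
At the end, for the whole second after the job is handed in: The head hangs in the lamp's socket with its lugs in the locking pockets: head_lugs 2 to 6.2 mm above lamp_mouth (4 mm nominal), within 6 mm of its axis, upright within 0.08 rad, at rest (under 20 mm/s); no bystander moved by more than 40 mm (z of head_lugs in the frame of lamp_mouth between 0.002 and 0.0062 m and horizontal distance between head_lugs and lamp_mouth below 0.006 m and angle between head_lugs's own z axis and vertical below 0.08 rad and linear speed of head below 0.02 m/s); the robot touches nothing.
It fails at once if a bystander is moved by more than 40 mm (distance of any of mug, notebook, pen_cup, diffuser, plant_pot, phone, stapler from where it was at the start of the episode above 0.04 m).
It also fails if it takes over 67 s, if anything falls off the work surface, if the arm or the gripper's body presses on something with over 40 N, if the wrist force passes 120 N, or if a joint passes its speed limit or range.

## Working session

There is one attempt and no reset: what is moved stays moved. The work goes in short steps, each a Python script; the robot and the scene stay as the last script left them, time stands still between calls to the robot, and variables do not carry over. Pictures are saved under pics/ and viewed, at most 10 in all, crops included, and the job is handed in when it is done.

```bash
mkdir -p pics; python3 - <<'E'
from station import *
import cv2,json
for c in("top","side"):
    im=get_image(c); cv2.imwrite(f"pics/{c}0.png",im[:,:,::-1])
    k=get_calibration(c); print(c,{a:(b.tolist() if hasattr(b,'tolist') else b) for a,b in k.items()})
    for n in("head","head_handle","head_lugs","neck_top","lamp_mouth","socket_top","lamp_arm","mug","pen_cup","diffuser","plant_pot"):
        print(n,[(round(d['score'],2),[round(float(v)) for v in d['extent']]) for d in spot_in(n,c)[:2]])
o=get_obs();print(o)
E
```

```text
top {'fx': 361.5560191415961, 'fy': 361.5560191415961, 'cx': 314.64457267551023, 'cy': 195.94731114235535, 'D': [0.002457389584157525, 0.0, 0.0, 0.0, 0.0], 'R': [[-0.017791821183697765, -0.9997168212898145, -0.015802794979274584], [-0.9975109091129625, 0.018826706364057894, -0.06795249317069271], [0.06823076505212892, 0.014554461778822535, -0.9975633966534307]], 't': [-8.794755719674312, 587.1601904145379, 1367.3292345882887]}
head [(0.63, [355, 199, 43, 40])]
head_handle [(0.96, [358, 199, 44, 43])]
head_lugs [(0.77, [356, 202, 46, 37])]
neck_top [(0.61, [357, 198, 41, 37])]
lamp_mouth [(0.62, [271, 134, 41, 59])]
socket_top [(0.61, [271, 138, 38, 64])]
lamp_arm [(0.97, [272, 138, 44, 58]), (0.36, [197, 168, 34, 28])]
mug [(0.73, [202, 220, 28, 25])]
pen_cup [(0.72, [346, 144, 18, 23])]
diffuser [(0.79, [422, 165, 30, 21]), (0.55, [358, 200, 44, 40])]
plant_pot [(0.76, [197, 169, 34, 30])]
side {'fx': 442.98355143285784, 'fy': 442.98355143285784, 'cx': 320.5616002096349, 'cy': 206.96336014834364, 'D': [-0.09862731024964039, 0.0, 0.0, 0.0, 0.0], 'R': [[0.8160153279272341, -0.57801867
[... 674 characters left out ...]
0.75, [283, 147, 22, 40])]
{'t': 1.2, 'joint_pos': array([ 6.99464787e+01,  1.24251567e+01,  9.24419413e+01, -1.90895582e-03,
        7.51320759e+01, -6.42860984e+00]), 'qvel': array([ 0.04765232, -0.05945561,  0.05500184, -0.01441887, -0.02351633,
       -0.03647582]), 'effort': array([ 1.58963481e-03, -3.96903276e+01, -3.04244220e+01, -1.60657728e-04,
        9.31082432e-04, -7.64165520e-06]), 'tcp_pos': array([147.21760981, 607.41833792, 231.31666262]), 'ee_rot': array([1.79999386e+02, 1.92593358e-03, 1.66375578e+02]), 'wrist_force': array([-0.58642502, -0.12829365,  0.0721185 ]), 'moment': array([-0.00810351, -0.01495388, -0.01549394]), 'grip_force': 0.0, 'grip_width': 85.15766153002386}
```

View pics/top0.png

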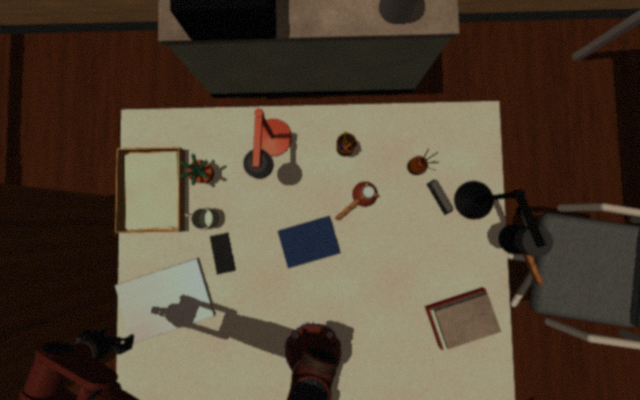

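View pics/side0.png

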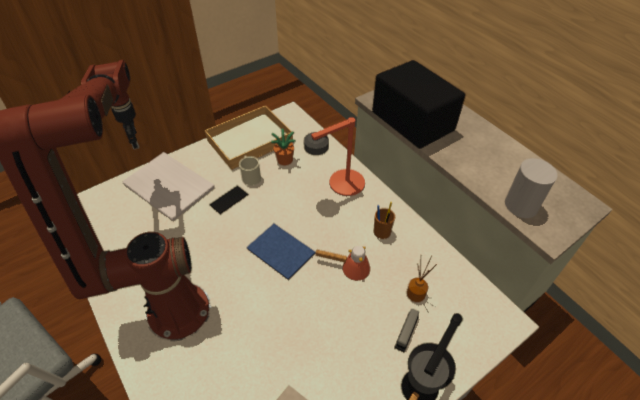

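The top view shows the head at (366,193) with its handle toward (339,218), the lamp base at (275,136), and the socket at (258,163) with the arm reaching up to the post. In the side view the head is at (355,262), the socket at (316,143) and the base at (347,182). Next I'll zoom in with a composite.

```bash
cat > h.py <<'E'
import numpy as np,cv2
from station import *
def ray(c,uv):
    k=get_calibration(c);K=np.array([[k['fx'],0,k['cx']],[0,k['fy'],k['cy']],[0,0,1]])
    p=cv2.undistortPoints(np.array([[uv]],float),K,np.array(k['D'],float)).ravel()
    R=np.array(k['R']);t=np.array(k['t']);return -R.T@t,R.T@np.array([p[0],p[1],1])
def at_z(c,uv,z):
    o,d=ray(c,uv);return (o+d*(z-o[2])/d[2])[:2]
def tri(a,b):
    A=[];y=[]
    for c,uv in(("top",a),("side",b)):
        o,d=ray(c,uv);d=d/np.linalg.norm(d);P=np.eye(3)-np.outer(d,d);A.append(P);y.append(P@o)
    return np.linalg.lstsq(np.vstack(A),np.hstack(y),rcond=None)[0]
def proj(c,X):
    k=get_calibration(c);K=np.array([[k['fx'],0,k['cx']],[0,k['fy'],k['cy']],[0,0,1]])
    return cv2.projectPoints(np.array(X,float).reshape(-1,1,3),cv2.Rodrigues(np.array(k['R']))[0],np.array(k['t'],float),K,np.array(k['D'],float))[0].reshape(-1,2)
E
python3 - <<'E'
import cv2,numpy as np
t=cv2.imread("pics/top0.png");s=cv2.imread("pics/side0.png")
f=lambda im,x,y:cv2.resize(im[y:y+60,x:x+80],None,fx=5,fy=5,interpolation=cv2.INTER_CUBIC)
g=lambda im:np.clip(im.astype(float)*1.5,0,255).astype(np.uint8)
cv2.imwrite("pics/z.png",g(np.vstack([np.hstack([f(t,325,170),f(t,230,125)]),np.hstack([f(s,305,230),f(s,295,110)])])))
E
```

```text
(no output)
```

View pics/z.png

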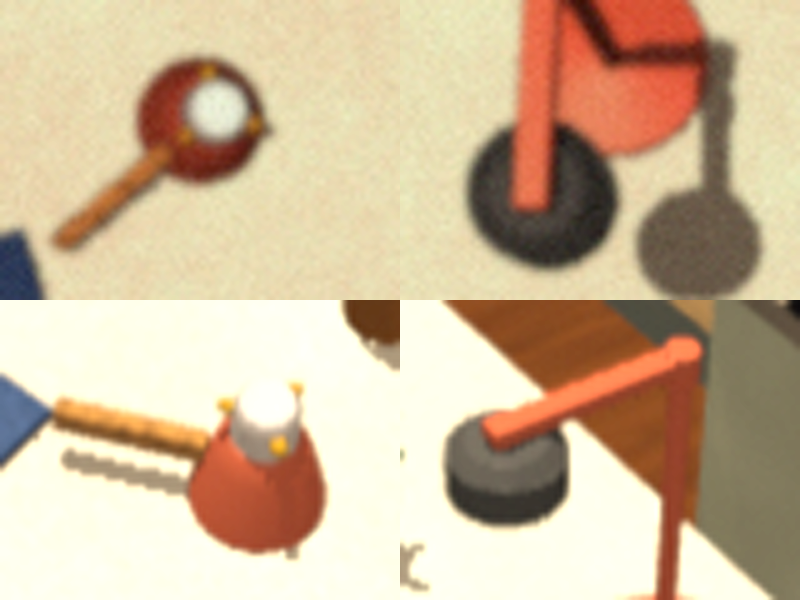

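```bash
python3 - <<'E'
from h import *
from scipy.optimize import least_squares as LS
c=lambda x,y,ox,oy:np.array([(x+.5)/5-.5+ox,(y+.5)/5-.5+oy])
T1=lambda x,y:c(x,y,325,170);T2=lambda x,y:c(x-400,y,230,125);S1=lambda x,y:c(x,y-300,305,230);S2=lambda x,y:c(x-400,y-300,295,110)
a=np.linspace(0,2*np.pi,73)
# socket
cyl=lambda p,r,z0,z1:np.array([[p[0]+r*np.cos(t),p[1]+r*np.sin(t),z] for z in(z0,z1) for t in a])
def fs(p):
    t=proj("top",cyl(p,45,270,316));s=proj("side",cyl(p,45,270,316))
    return [t[:,0].min()-T2(467,0)[0],t[:,0].max()-T2(617,0)[0],t[:,1].min()-T2(0,120)[1],t[:,1].max()-T2(0,268)[1],
     s[:,0].min()-S2(445,0)[0],s[:,0].max()-S2(569,0)[0],s[:,1].max()-S2(0,526)[1]]
m=LS(fs,at_z("top",T2(543,195),300));print("socket",m.x,np.round(m.fun,2))
A=at_z("top",T2(531,200),333);B=at_z("top",T2(543,5),333);d=B-A;print("arm",A,B,np.degrees(np.arctan2(d[1],d[0])))
print("post top tri",tri(T2(548,-60),S2(683,348)), "base top",at_z("top",T2(625,72),10))
# head
def pts(q):
    x,y,w=q;R=np.array([[np.cos(w),-np.sin(w)],[np.sin(w),np.cos(w)]])
    f=lambda u,v,z:[*(R@[u,v]+[x,y]),z]
    lug=[f(-31*np.cos(b),-31*np.sin(b),101) for b in(0,2*np.pi/3,-2*np.pi/3)]
    return lug+[f(0,0,115),f(-150,0,58),f(-148,0,52),f(0,0,0)]
mt=np.array([T1(184,135),T1(209,71),T1(257,126),T1(218,109),T1(63,240)])
ms=np.array([S1(226,404),S1(297,388),S1(279,445),S1(58,412)])
def fh(q):
    P=pts(q);t=proj("top",P);s=proj("side",P)
    best=None
    tt=t[[0,1,2,3,4]]-mt; tt2=t[[0,2,1,3,4]]-mt
    tt=min((tt,tt2),key=lambda e:np.abs(e).sum())
    ss=[np.min(np.linalg.norm(s[:3]-k,axis=1)) for k in ms[:3]]
    return np.hstack([tt.ravel(),ss,s[5]-ms[3]])
x0=at_z("top",T1(218,109),115);h=at_z("top",T1(63,240),58);v=x0-h
m=LS(fh,[*x0,np.arctan2(v[1],v[0])]);print("head",m.x,np.degrees(m.x[2]),np.round(m.fun,2))
# others
for n,cam,uv,z in[("pencup","top",(346,144),80),("diff","top",(418,166),60),("plant","top",(201,171),80),("mug","top",(205,218),80)]:print(n,at_z(cam,uv,z))
E
```

```text
socket [672.02737517 150.41173431] [-0.98  0.48 -0.74  0.72 -0.2   0.51  0.75]
arm [662.8639083  150.36732986] [781.30410919 142.30378166] -3.8947540325185335
post top tri [819.11651895 138.62548771 337.44904022] base top [813.83881545 133.29137765]
head [ 593.02335122 -212.70204532   -0.87430047] -50.093727208136684 [-0.06  0.74 -0.31 -0.48 -0.02 -0.29  0.12  0.   -1.25  1.47  0.13  0.62
  1.55  0.34 -0.63]
pencup [ 773.277198   -139.90631939]
diff [ 688.79911756 -407.52731751]
plant [683.36952851 398.96507266]
mug [509.24120361 383.57601521]
```

```bash
cat >> h.py <<'E'
import station
GO=float(station.grasp_offset)
def tcp(hx,hy,hz,psi,r=118,dz=45):
    "TCP pose for head origin pose (deg)"
    p=np.radians(psi);return [hx-r*np.cos(p),hy-r*np.sin(p),hz+dz-GO],[180,0,(psi+360)%360-180]
E
python3 - <<'E'
from h import *
print(GO)
P,o=tcp(593,-212.7,0,-50.1)
o0=get_obs()['ee_rot']
goto([400,200,230],[180,0,150])
goto([P[0],P[1],150],o)
move_l(P,speed=120)
print(P,get_obs()['tcp_pos'],get_obs()['wrist_force'])
grip(0,80)
s=get_obs();print(s['t'],s['grip_width'],s['grip_force'],s['wrist_force'])
P[2]+=90;move_l(P,speed=100);wait(.3)
s=get_obs();print(s['t'],s['grip_width'],s['tcp_pos'],s['ee_rot'],s['wrist_force'],s['moment'])
t=get_image("top");sd=get_image("side")
f=lambda im,x,y:cv2.resize(im[y:y+60,x:x+80,::-1],None,fx=5,fy=5,interpolation=cv2.INTER_CUBIC)
cv2.imwrite("pics/g1.png",np.clip(1.5*np.hstack([f(t,335,160),f(sd,310,200)]),0,255))
E
```

```text
18.700000000000003
[np.float64(517.3089434748393), np.float64(-122.17451208579465), 26.299999999999997] [ 518.21531942 -122.4553051    27.19029996] [-0.00208912  0.09395309  0.4984464 ]
6.1 14.703371784744467 79.27253723144531 [-1.52838701 -1.04982665  2.62587688]
7.45 14.965451400824831 [ 516.95641448 -122.0670204   115.72937202] [-1.79968969e+02 -5.48404163e-02  1.29898528e+02] [ 0.09971094  0.12423108 -3.56480539] [0.16723601 0.13695251 0.03917046][ WARN:0@2.840] global loadsave.cpp:1063 imwrite_ Unsupported depth image for selected encoder is fallbacked to CV_8U.
```

View pics/g1.png

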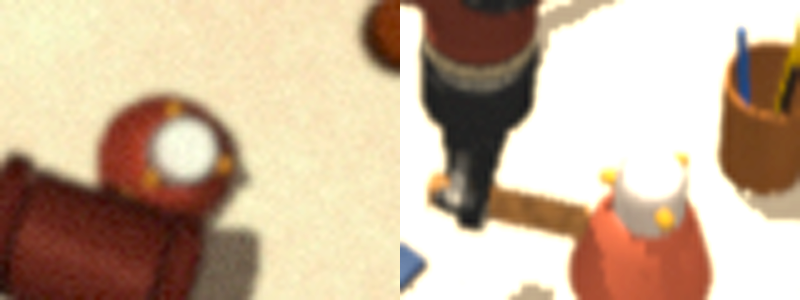

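Gripped and lifted. In the crops the lugs are clear: top (174,109), (225,163), (150,177) with the neck at (184,150), side (609,176), (684,159), (665,217). I'll fit the held pose.

```bash
python3 - <<'E'
from h import *
from scipy.optimize import least_squares as LS
from scipy.spatial.transform import Rotation as Ro
c=lambda x,y,ox,oy:np.array([(x+.5)/5-.5+ox,(y+.5)/5-.5+oy])
T=lambda x,y:c(x,y,335,160);S=lambda x,y:c(x-400,y,310,200)
L=[(-31*np.cos(b),-31*np.sin(b),101) for b in(0,-2*np.pi/3,2*np.pi/3)]
mt=np.array([T(150,177),T(174,109),T(225,163),T(184,150)])
ms=np.array([S(609,176),S(684,159),S(665,217)])
def f(q,full=False):
    R=Ro.from_euler('ZYX',[q[3],q[4],q[5]],degrees=True)
    P=R.apply(np.array(L+[(0,0,115)]))+q[:3]
    t=proj("top",P);s=proj("side",P)
    return np.hstack([(t-mt).ravel(),(s[:3]-ms).ravel(),(q[3]+50.1)/4,q[4]/4,q[5]/4])
# lug order check
for perm in ([0,1,2],[0,2,1]):
  for roll in range(3):
    L2=[L[i] for i in perm];Lb=L;L=L2;ms0=ms;ms=np.roll(ms0,roll,0)
    m=LS(f,[593,-212,89,-50,0,0]);print(perm,roll,np.round(m.x,1),round(m.cost,2),np.round(m.fun,1) if m.cost<20 else '')
    L=Lb;ms=ms0
E
```

```text
[0, 1, 2] 0 [ 591.6 -214.5   90.1  -50.5   -0.8   -1.4] 1.73 [-0.5  0.7 -0.1 -0.7  0.3  0.5  0.1 -0.3 -0.5 -0.4  0.2 -0.3  0.7  0.7
 -0.1 -0.2 -0.4]
[0, 1, 2] 1 [ 592.1 -249.    96.8  -24.7   -8.9  -19.4] 248.25 
[0, 1, 2] 2 [ 5.518e+02 -2.215e+02  9.880e+01 -7.670e+01 -1.000e-01 -2.410e+01] 250.47 
[0, 2, 1] 0 [ 521.6 -271.2  148.   -50.6   -1.   -63.4] 283.17 
[0, 2, 1] 1 [ 558.  -282.   126.1  -70.3  -39.1  -33. ] 384.21 
[0, 2, 1] 2 [ 520.9 -220.7  118.1  -37.    35.8  -29.5] 443.2
```

```bash
python3 - <<'E'
from h import *
psi=-48;H=[672,150.4]
P,o=tcp(*H,118,psi);move_l(P,o,speed=200)
P,o=tcp(*H,145,psi);move_l(P,o,speed=60);wait(.4)
s=get_obs();print(s['t'],P,s['tcp_pos'],s['ee_rot'],s['wrist_force'],s['moment'])
t=get_image("top");sd=get_image("side")
f=lambda im,x,y:cv2.resize(im[y:y+60,x:x+80,::-1],None,fx=5,fy=5,interpolation=cv2.INTER_CUBIC)
cv2.imwrite("pics/g2.png",np.clip(1.5*np.hstack([f(t,230,125),f(sd,285,120)]),0,255).astype(np.uint8))
E
```

```text
10.55 [np.float64(593.0425884496548), np.float64(238.09108940633251), 171.3] [592.84594545 238.03573242 170.90722082] [-1.79965269e+02 -1.62409534e-02  1.32000620e+02] [-0.2371487  -1.50502039 -2.26628342] [0.15425204 0.08243337 0.04782286]
```

View pics/g2.png

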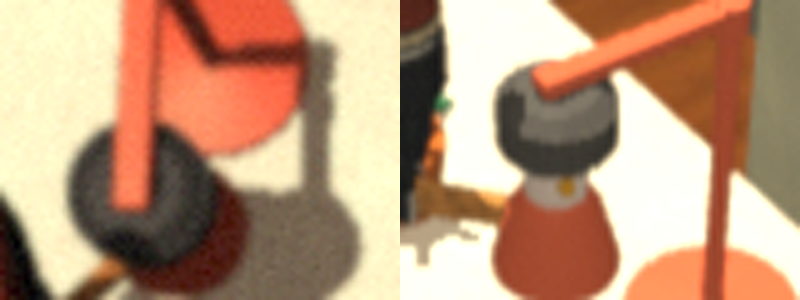

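The side crop shows the neck centred under the socket (both at column ~557). Now I'll feel for the slots.

```bash
cat >> h.py <<'E'
H=[672,150.4]
def F(n=5):
    a=[]
    for _ in range(n): a.append(get_obs()['wrist_force']);wait(.02)
    return np.mean(a,0)
def to(z,psi,sp=60,H=H):
    P,o=tcp(*H,z,psi);move_l(P,o,speed=sp)
def hz(): return get_obs()['tcp_pos'][2]+GO-45-270+95   # lugs rel. mouth
E
python3 - <<'E'
from h import *
psi=-48;z=145.;f0=F(10);print("f0",f0)
to(157,psi,40);z=157
while z<172:
    z+=1;to(z,psi,30);f=F()-f0;print(z,round(hz(),1),np.round(f,1))
    if f[2]<-2.5 or np.hypot(f[0],f[1])>6:break
s=get_obs();print(s['t'],s['moment'])
E
```

```text
f0 [ 0.1964362  -0.17256858 -1.95679032]
158 -17.2 [-0.6  0.3 -0.3]
159 -16.0 [-0.6 -0.3  0.2]
160 -15.0 [-0.4 -0.1  0.2]
161 -13.9 [-0.5  0.2  0.2]
162 -13.0 [-0.3  0.2  0. ]
163 -11.9 [0.3 0.  0.2]
164 -10.9 [-0.2  0.2  0.2]
165 -10.0 [-0.3  0.1  0.1]
166 -9.2 [ 0.1 -0.1 -0.7]
167 -8.3 [ 0.2 -0.  -2.4]
168 -7.3 [ 1.2  0.  -3.2]
14.9333 [0.50312107 0.35757193 0.15555451]
```

```bash
python3 - <<'E'
from h import *
f0=np.array([.05,-.1,-1.9]);psi=-48.;z=168.
while psi<0:
    psi+=3;to(z,psi,40);f=F(4)-f0
    n=0
    while f[2]>-2 and n<6 and z<176: z+=1;n+=1;to(z,psi,40);f=F(4)-f0
    if f[2]<-4.5: z-=.7;to(z,psi,40)
    print(psi,z,round(hz(),1),np.round(f,1))
    if n>=4 or z>174 or np.hypot(f[0],f[1])>8:break
s=get_obs();print(s['t'],s['moment'])
E
```

```text
-45.0 174.0 -0.9 [ 3.2 -0.1 -1.4]
17.2083 [ 0.2271396  -0.07782083  0.38500107]
```

```bash
python3 - <<'E'
from h import *
f0=np.array([.05,-.1,-1.9]);psi=-45.;z=174.;h=np.array(H)
for i in range(24):
    f=F(4)-f0;m=get_obs()['moment'];print(round(psi,1),round(z,1),np.round(h,1),round(hz(),1),np.round(f,1),np.round(m,2))
    lat=f[:2]; l=np.hypot(*lat)
    if l>1.5: h=h+0.35*lat*min(1,4/l)
    if f[2]>-2.5:
        if z>=188.5: break
        z+=1.5
    elif l<1.5: break
    to(z,psi,40,h)
print(get_obs()['t'])
E
```

```text
-45.0 174.0 [672.  150.4] -0.9 [ 2.9 -0.1 -1.1] [0.3  0.   0.31]
-45.0 175.5 [673.  150.3] 0.5 [ 0.9  0.5 -0.2] [0.28 0.11 0.19]
-45.0 177.0 [673.  150.3] 2.1 [ 0.8  0.7 -1.3] [0.29 0.25 0.12]
-45.0 178.5 [673.  150.3] 3.6 [-0.1  1.1 -0.8] [0.34 0.24 0.13]
-45.0 180.0 [673.  150.3] 5.1 [-0.3  1.3 -0.8] [0.38 0.23 0.09]
-45.0 181.5 [673.  150.3] 6.6 [-0.4  2.2 -0.3] [0.34 0.3  0.18]
-45.0 183.0 [672.9 151.1] 8.3 [ 0.2  0.4 -0.1] [0.14 0.14 0.14]
-45.0 184.5 [672.9 151.1] 9.7 [ 0.2 -0.4 -0. ] [0.04 0.1  0.05]
-45.0 186.0 [672.9 151.1] 11.2 [ 1.1 -0.5 -0.2] [0.1  0.12 0.06]
-45.0 187.5 [672.9 151.1] 12.6 [ 0.6 -1.1 -1. ] [0.1  0.04 0.08]
-45.0 189.0 [672.9 151.1] 14.1 [ 1.2 -0.6 -0.5] [0.12 0.06 0.08]
20.4417
```

```bash
python3 - <<'E'
from h import *
f0=np.array([.05,-.1,-1.9]);psi=-45.;z=189.;h=np.array([672.9,151.1])
for i in range(26):
    psi+=3;to(z,psi,50,h)
    f=F(3)-f0;m=get_obs()['moment'];print(round(psi,1),z,np.round(h,1),round(hz(),1),np.round(f,1),np.round(m,2))
    l=np.hypot(*f[:2])
    if f[2]<-3: z-=.7
    if f[2]>2: z+=.7
    if m[2]<-.5 or l>10: break
    if l>2: h=h+0.25*f[:2]*min(1,4/l)
print(get_obs()['t'])
E
```

```text
-42.0 189.0 [672.9 151.1] 14.1 [ 0.1 -0.   0. ] [ 0.15  0.1  -0.01]
-39.0 189.0 [672.9 151.1] 14.1 [0.1 0.1 0.2] [0.09 0.16 0.01]
-36.0 189.0 [672.9 151.1] 14.1 [-0.1  0.1 -0.1] [0.14 0.18 0.05]
-33.0 189.0 [672.9 151.1] 14.0 [0.6 0.8 0.4] [ 0.13  0.18 -0.02]
-30.0 189.0 [672.9 151.1] 14.0 [-0.1  0.2 -0.4] [0.06 0.17 0.02]
-27.0 189.0 [672.9 151.1] 14.0 [-0.2 -0.3  0.1] [0.11 0.2  0.01]
-24.0 189.0 [672.9 151.1] 14.0 [-0.   0.4 -0.3] [0.06 0.19 0.03]
-21.0 189.0 [672.9 151.1] 14.0 [ 0.4 -0.3  0.1] [ 0.09  0.24 -0.03]
-18.0 189.0 [672.9 151.1] 14.0 [ 0.2  0.4 -0.3] [ 0.1   0.19 -0.  ]
-15.0 189.0 [672.9 151.1] 14.0 [ 0.2  0.4 -0.5] [ 0.08  0.22 -0.03]
-12.0 189.0 [672.9 151.1] 14.0 [ 0.4  0.1 -0.3] [ 0.05  0.21 -0.03]
-9.0 189.0 [672.9 151.1] 14.0 [ 0.5  0.1 -0.4] [0.01 0.2  0.03]
-6.0 189.0 [672.9 151.1] 14.0 [ 0.2 -0.1  0.5] [ 0.05  0.18 -0.01]
-3.0 189.0 [672.9 151.1] 14.0 [0.5 0.2 0.6] [ 0.05  0.21 -0.01]
0.0 189.0 [672.9 151.1] 14.0 [ 0.   0.1 -0.6] [0.03 0.23 0.03]
3.0 189.0 [672.9 151.1] 14.0 [ 0.5  0.6 -0.3] [0.04 0.22 0.01]
6.0 189.0 [672.9 151.1] 14.0 [-0.4  0.1  0.1] [-0.06  0.22  0.01]
9.0 189.0 [672.9 151.1] 14.0 [0.1 0.4 0.2] [-0.01  0.24  0.01]
12.0 189.0 [672.9 151.1] 14.0 [0.  0.7 0.1] [-0.04  0.23 -0.  ]
15.0 189.0 [672.9 151.1] 14.1 [ 1.3  3.6 -0.2] [ 0.35  0.13 -0.16]
18.0 189.0 [673.2 152. ] 14.0 [-2.6  9.7  0.7] [ 0.98  0.38 -1.32]
27.25
```

```bash
python3 - <<'E'
from h import *
f0=np.array([.05,-.1,-1.9]);psi=12.5;z=189.;h=np.array([672.9,151.1])
to(z,psi,40,h)
while z>174:
    f=F(3)-f0;m=get_obs()['moment'];print(z,round(hz(),1),np.round(f,1),np.round(m,2))
    if f[2]>2.2: break
    z-=1;to(z,psi,40,h)
print(get_obs()['t'])
t=get_image("top");sd=get_image("side")
f=lambda im,x,y:cv2.resize(im[y:y+60,x:x+80,::-1],None,fx=5,fy=5,interpolation=cv2.INTER_CUBIC)
cv2.imwrite("pics/g3.png",np.clip(1.5*np.hstack([f(t,230,125),f(sd,275,120)]),0,255).astype(np.uint8))
E
```

```text
189.0 13.9 [-0.6  0.9  0.2] [0.01 0.27 0.11]
188.0 13.0 [-0.6  1.2  0.2] [0.03 0.2  0.04]
187.0 11.9 [-0.   0.7  0.1] [0.04 0.23 0.07]
186.0 10.9 [0.2 1.1 0.1] [-0.    0.21  0.01]
185.0 9.9 [-0.3  0.9 -0.3] [-0.02  0.27 -0.  ]
184.0 8.9 [-0.5  0.5 -0.5] [-0.03  0.15  0.07]
183.0 7.9 [-0.2  0.7 -0.4] [0.07 0.21 0.04]
182.0 6.9 [ 0.2  0.6 -0. ] [0.   0.24 0.05]
181.0 5.9 [ 0.   0.3 -0.6] [-0.12  0.21  0.06]
180.0 4.9 [-0.3  0.6  0.1] [0.   0.22 0.06]
179.0 4.3 [-1.   0.9  1.2] [0.04 0.07 0.06]
178.0 3.7 [-1.4  0.8  3.9] [ 0.1  -0.07  0.07]
31.0167
```

View pics/g3.png

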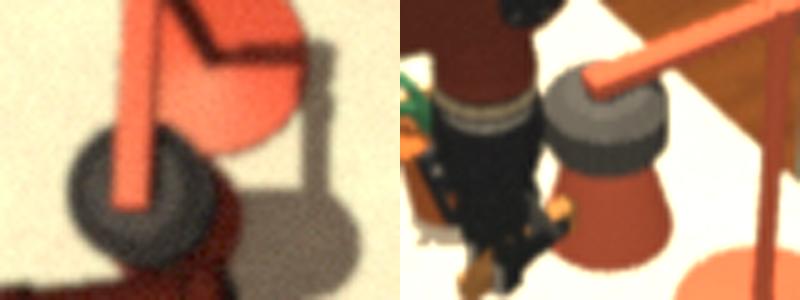

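Seated at a nominal +4.3 mm, which matches the pocket depth. In the side view the head is straight under the socket. Releasing and retreating.

```bash
python3 - <<'E'
from h import *
psi=12.5;h=[672.9,151.1]
grip(24);grip(60)
to(255,psi,60,h)
P,o=tcp(*h,275,psi,r=230);move_l(P,o,speed=120);wait(1)
s=get_obs();print(s['t'],s['grip_width'],s['tcp_pos'],s['wrist_force'])
t=get_image("top");sd=get_image("side")
f=lambda im,x,y:cv2.resize(im[y:y+60,x:x+80,::-1],None,fx=5,fy=5,interpolation=cv2.INTER_CUBIC)
cv2.imwrite("pics/g4.png",np.clip(1.5*np.hstack([f(t,230,125),f(sd,275,120)]),0,255).astype(np.uint8))
E
```

```text
35.35 60.489046555866544 [448.3617261  101.3244968  301.32856692] [-0.19795786 -0.50213766 -0.24500019]
```

View pics/g4.png

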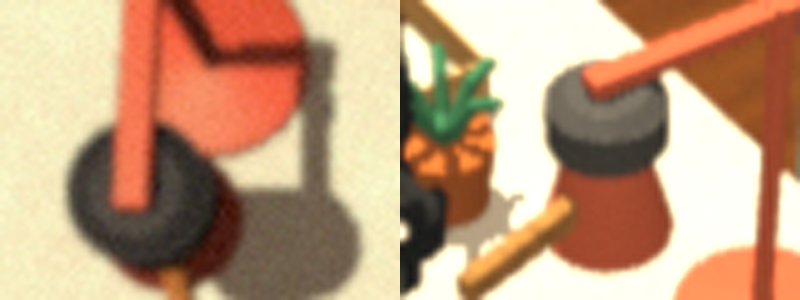

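The head hangs by itself, with the shade outline unchanged from when it was held. I'll check quickly for tilt before handing in.

```bash
python3 - <<'E'
from h import *
p=np.radians(12.5)
for tilt in(-.1,0,.1):
  R=cv2.Rodrigues(np.array([0,tilt,0.]))[0]
  P=[];
  for u,w in((-150,45),(-60,45)):
    x,y,z=R@np.array([u,0,w-105]);z+=105
    P.append([672.5+x*np.cos(p),150.8+x*np.sin(p),179+z])
  print(tilt,np.round((proj("side",P)-[275,120])*5+[400,0]))
E
```

```text
-0.1 [[470. 299.]
 [557. 225.]]
0 [[462. 289.]
 [550. 223.]]
0.1 [[456. 278.]
 [545. 221.]]
```

```bash
python3 -c "
from station import *
print(sign_off())"
```

```text
the job is handed in; nothing more can be done
None
```

The job is handed in: the lamp head is locked in the socket and hangs straight on its own (tilt about 0.01 rad, lugs seated at about +4 mm), the gripper is clear, and I kept the path away from the other things on the desk. The clock read about 35 s of the 67 s limit, and the hand-in gave no verdict.

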